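# Stamp the house mark on all four sides of a gift carton

## Robot

A 6-joint arm with a two-finger parallel gripper is mounted at the origin on a cart in front of the work surface, level with it; the furniture and walls round the work are solid. World frame = base frame: x ahead of the robot, y to its left, z up, the work surface at z = 0. Lengths are in m, angles in rad, forces in N, time in s.
With the tool pointing down it reaches from about 0.225 to 0.875 m from the base axis. Payload 3.4 kg.
Tool frame: the origin (TCP) lies midway between the tips of the shut fingers; the grasp point (between the pads) lies 19 mm behind it (manip.grip_point_offset is the distance from the TCP to the grasp point, in m); z points along the fingers, y is the line along which they close (so a half turn about z gives the same grasp; the last joint's range is limited). The gripper opens to 85 mm and grips with 20 to 120 N. Pads are 22 mm wide; open, the fingers measure 114 mm over their backs; the gripper's body (76 mm by 85 mm) begins 54 mm behind the grasp point. The pads swing forward as they close: fully open they stand 13 mm farther back than shut.
Start: joints at [0.998, 0.276, 1.505, -0, 1.361, -0.121], TCP at [0.251, 0.517, 0.231] pointing down, gripper open.
Joint ranges: [-2.89, 2.89], [-0.75, 2.08], [0.22, 2.7], [-1.18, 4.32], [0.11, 2.71], [-2.7, 2.7]. Speed limits (rad/s): [2.57, 2.57, 3.14, 3.14, 3.14, 3.14].

## Interface

Orientations are given as a unit quaternion [w, x, y, z].
In Python, from rig import manip gives the robot as it stands.
- The arm moves only by the shell command python3 -m handwheel 'ROWS' [FORCE]. ROWS is JSON, a list of rows, each an object with "translation": the shift along the tool's x, y, z in m, a list of three; "angular": the turn, a rotation vector about the tool's x, y, z in degrees, a list of three; "hand": the closure, from 0 (fully open) to 1 (shut). A call has 1 to 10 rows; each row shifts and turns the commanded pose from where the row before left it, along the tool's axes as they then stand; what a row does not reach is not made up. A row lasts 1/12 s, in which the tool goes at most 41.7 mm and 7.16 degrees, less where a joint would pass 70% of its speed; a pose out of reach is approached as far as the arm can. A call with a gripper value outside its range is refused whole. The fingers move at their own pace and stop on an object; FORCE is the grip in N (left out, the last holds). Time passes only in rows, so rows that do not move let the fingers close. It gives the time, the measured TCP pose, the force, the opening and the grip force at its end, in the units of the state.
- manip.get_state(): the state, without advancing time (a new reading comes with each control period).
- manip.get_image(name): name is "scene" or "top" or "wrist"; returns the picture (384x512x3 uint8, red, green, blue); there is no depth.
- manip.camera_info(name): a dict with "camera_matrix" (3x3 intrinsics, pixels), "eye" and "orientation" of the camera in the world; the wrist camera has in their place "tool_from_camera" (4x4, takes a point from camera to tool coordinates, whose origin is the TCP and whose axes are the flange's). Camera axes: x right, y down, z forward; pixel columns grow to the right and rows downward; lengths in m; the calibration is good to about 2 mm. The wrist camera is an equidistant fisheye: a pixel r from the principal point sees the ray r / f radians off the axis. A picture is of the moment at which its call begins: read the wrist's pose just before it. camera_info takes no time and is no camera call.
- manip.sign_off(): hands the job in; it is judged then, once.
The state is a dict: "clock": time; "qpos": joint angles; "qd": joint speeds; "effort": joint torques, N m; "position": TCP position; "ee_rot": TCP orientation; "contact_force": force on the tool from outside, world axes, zero at the start; "moment": the same for the moment, N m; "width": finger opening in m; "gripper_force": force on a finger pad.
Only numpy, scipy, OpenCV 4.12 (cv2) and the standard library are available. Lean on these libraries where they do the work, as an engineer would, in place of code of your own. Each camera call takes 0.05 s, during which the arm holds its last target. There are 200 camera calls.

## Task

Put our mark on all four sides of the plain gift carton at the bench stamp: holding it upright, press the front (the side with the paper seal) squarely onto the stamp, at the spot where the finished carton bears its mark, firmly enough to print but without crushing the carton, then turn it a quarter turn clockwise (seen from above) for each next side until all four are done. Then stand it upright and square in the empty end of the wooden tray, in line with the finished carton and well clear of it, and let go. Do not tip the carton over, and leave the finished carton and the jam jars where they are.

Things in the scene. Friction and masses are not known exactly. Their poses are not given: they have to be found in the camera images.
- carton: Plain kraft gift carton, unmarked, loose, upright, stiff: 60 x 60 mm, 150 mm high, about 0.3 kg. Origin at the centre of its underside, z up. The front is its -x side; a white paper seal strip 16 mm wide with a round red sticker runs down it from the lid's top, so it shows from above. To one looking at the front: right side -y, back +x, left +y. Any yaw at the start.
- side_front (a point): Point on the carton's front where the mark belongs: middle of the side, 60 mm above the carton's underside (carton frame -30, 0, 60 mm). Grip the carton hard (60 to 90 N) across two opposite sides, 120 to 130 mm above its underside: the fingers then clear the marks and the stamp, the gripper's body the lid.
- side_right (a point): The same on the right side (0, -30, 60 mm). A side prints when it bears on the stamp with more than 8 N for 0.2 s (10 to 16 N is good), its mark point within 10 mm sideways and 10 mm in height of the die's centre line, the carton square to the stamp and upright within 0.12 rad. Above 28 N the carton is crushed. The push tends to twist the carton in the fingers.
- side_back (a point): The same on the back (+30, 0, 60 mm).
- side_left (a point): The same on the left side (0, +30, 60 mm).
- stamper: Bench stamp, fixed: dark foot 120 x 84 x 10 mm, pedestal, steel clamp, and in it a black and red self-inking stamp lying level, printing end to the robot; top at 122 mm. Origin on the counter under the clamp. Its +x is the direction in which a carton is pushed onto it (away from the robot, yawed up to 0.3 rad). The stamp sits anywhere from 0 to 20 mm deep in the clamp, firm; this is not reported.
- stamp_mark (a point): Centre of the die's face, 100 mm above the counter, if the stamp sat at 0 mm (stamper frame -40, 0, 100 mm); the true face is 0 to 20 mm farther along the stamper's +x: find it by feel. A light grey sprung frame, 48 x 32 mm, stands 12 mm out round the die and gives way with 1.5 to 3 N; then comes the rubber die, 30 x 24 mm, on a stiff cushion (6 N per mm, 3 mm, then hard).
- tray: Dark wooden tray lined with white paper, fixed: 96 x 250 mm over all, rim 16 mm high and 6 mm thick, inner floor 8 mm above the counter. Origin under its centre, y along its length. It lies to the robot's right with the carton on the left, or the other way round.
- tray_place (a point): Middle of the tray's empty end, on its floor: 70 mm from the tray's centre along the tray's -y.
- finished_carton: A like carton with dark marks on all sides, loose, standing in the other end of the tray, about 65 mm from the tray's centre along +y. Leave it.
- jam_jar_1: Jam jar with a red lid, 65 mm across, 97 mm high, standing left of the stamp; origin at the centre of its underside. Leave it.
- jam_jar_2: Jar with a dark lid, 64 mm across, 99 mm high, standing right of the stamp; origin at the centre of its underside. Leave it.
Things that resemble listed ones, but are neither listed nor needed, are in the scene too. What is shaped like the carton but turquoise is not meant.

How it is judged:
On the way, in this order (a step that is already met when the one before it is completed fails the run):
1. the front (seal side) is pressed firmly, square and central on the die (contact force between carton and stamper above 8 N and x of side_front in the frame of stamper above -0.07 m and y of side_front in the frame of stamper between -0.01 and 0.01 m and z of side_front in the frame of stamper between 0.09 and 0.11 m and angle between the x axis of carton and the x axis of stamper, either way round below 0.12 rad and angle between carton's own z axis and vertical below 0.12 rad), for 0.2 s.
2. the right side is pressed firmly, square and central on the die (contact force between carton and stamper above 8 N and x of side_right in the frame of stamper above -0.07 m and y of side_right in the frame of stamper between -0.01 and 0.01 m and z of side_right in the frame of stamper between 0.09 and 0.11 m and angle between the y axis of carton and the x axis of stamper, either way round below 0.12 rad and angle between carton's own z axis and vertical below 0.12 rad), for 0.2 s.
3. the back is pressed firmly, square and central on the die (contact force between carton and stamper above 8 N and x of side_back in the frame of stamper above -0.07 m and y of side_back in the frame of stamper between -0.01 and 0.01 m and z of side_back in the frame of stamper between 0.09 and 0.11 m and angle between the x axis of carton and the x axis of stamper, either way round below 0.12 rad and angle between carton's own z axis and vertical below 0.12 rad), for 0.2 s.
4. the left side is pressed firmly, square and central on the die (contact force between carton and stamper above 8 N and x of side_left in the frame of stamper above -0.07 m and y of side_left in the frame of stamper between -0.01 and 0.01 m and z of side_left in the frame of stamper between 0.09 and 0.11 m and angle between the y axis of carton and the x axis of stamper, either way round below 0.12 rad and angle between carton's own z axis and vertical below 0.12 rad), for 0.2 s.
At the end, for the whole second after the job is handed in: The carton stands upright on the tray's floor in the empty end (centre within 16 mm across and 35 mm along the tray of the middle of that end), any side to the front, square to the tray within 0.15 rad, not touching the finished carton, at rest and released (x of carton in the frame of tray_place between -0.016 and 0.016 m and y of carton in the frame of tray_place between -0.035 and 0.035 m and z of carton in the frame of tray_place between -0.004 and 0.004 m and angle between carton's own z axis and vertical below 0.05 rad and (angle between the x axis of carton and the x axis of tray, either way round below 0.15 rad or angle between the x axis of carton and the y axis of tray, either way round below 0.15 rad) and contact force between carton and finished_carton below 0.1 N and linear speed of carton below 0.01 m/s and contact force between carton and the fingers below 0.1 N).
It fails at once if the carton is crushed against the stamp (more than 28 N) (contact force between carton and stamper above 28 N).
It fails at once if the carton is tipped over (angle between carton's own z axis and vertical above 0.6 rad).
It fails at once if the finished carton is shifted by more than 15 mm (distance of finished_carton from where it was at the start of the episode above 0.015 m).
It fails at once if a jam jar is shifted by more than 15 mm (distance of any of jam_jar_1, jam_jar_2 from where it was at the start of the episode above 0.015 m).
It also fails if it takes over 72 s, if anything falls off the work surface, if the arm or the gripper's body presses on something with over 40 N, if the wrist force passes 120 N, or if a joint passes its speed limit or range.

## Working session

There is one attempt and no reset: what is moved stays moved. The work goes in short steps, Python scripts to look and compute and a shell command to move; the robot and the scene stay as the last step left them, time stands still between calls to the robot, and variables do not carry over. Pictures are saved under pics/ and viewed, at most 10 in all, crops included, and the job is handed in when it is done.

```bash
mkdir -p pics; ls
python3 - <<'E'
from rig import manip
import cv2,json
print(manip.get_state(), manip.grip_point_offset)
for n in("scene","top","wrist"):
    cv2.imwrite(f"pics/{n}0.png",manip.get_image(n)[:,:,::-1]); print(n,manip.camera_info(n))
E
```

```text
pics
{'clock': 0.0, 'qpos': array([ 9.98010222e-01,  2.76579201e-01,  1.50608996e+00, -1.31926412e-05,
        1.36069339e+00, -1.20971339e-01]), 'qd': array([ 0.00014616, -0.0005536 ,  0.00164083, -0.00050225,  0.00158481,
       -0.00050877]), 'effort': array([-9.66303778e-04, -4.16776800e+01, -2.45807719e+01, -7.34787700e-04,
        1.12054904e-02,  1.70462283e-05]), 'position': array([0.25076218, 0.5168764 , 0.23046591]), 'ee_rot': array([-2.94785037e-04,  2.23989348e-01,  9.74591191e-01, -8.34432866e-04]), 'contact_force': array([0.9878126 , 0.32242522, 0.75189842]), 'moment': array([-0.00443396, -0.01975066,  0.0397545 ]), 'gripper_force': 0.0, 'width': 0.08543273849978247} 0.0187
scene {'camera_matrix': array([[407.75731461,   0.        , 260.79774136],
       [  0.        , 407.75731461, 191.85161121],
       [  0.        ,   0.        ,   1.        ]]), 'eye': array([-0.48582363, -0.65851386,  0.85667703]), 'orientation': array([-0.43247216,  0.7708409 , -0.40768546,  0.22926994])}
top {'camera_matrix': array([[390.6106113 ,   0.        , 252.85987002],
       [  0.        , 390.6106113 , 185.50995018],
       [  0.        ,   0.        ,   1.        ]]), 'eye': array([0.241963  , 0.03167937, 1.48298938]), 'orientation': array([-0.0763439 ,  0.70991613, -0.69559734,  0.07959298])}
wrist {'camera_matrix': array([[297.31863964,   0.        , 258.62161208],
       [  0.        , 297.31863964, 191.43581244],
       [  0.        ,   0.        ,   1.        ]]), 'tool_from_camera': array([[-1.35254786e-03, -9.57950983e-01, -2.86928709e-01,
         7.23597294e-02],
       [ 9.99999084e-01, -1.31146209e-03, -3.35380265e-04,
        -8.80840635e-04],
       [-5.50182693e-05, -2.86928900e-01,  9.57951879e-01,
        -1.43991658e-01],
       [ 0.00000000e+00,  0.00000000e+00,  0.00000000e+00,
         1.00000000e+00]])}
```

Run:
```python
import cv2
a=cv2.imread("pics/top0.png");cv2.imwrite("pics/top1.png",cv2.resize(a,(768,576),interpolation=cv2.INTER_CUBIC))
a=cv2.imread("pics/scene0.png");cv2.imwrite("pics/scene1.png",cv2.resize(a,(768,576),interpolation=cv2.INTER_CUBIC))
```

```text
(no output)
```

View pics/top1.png

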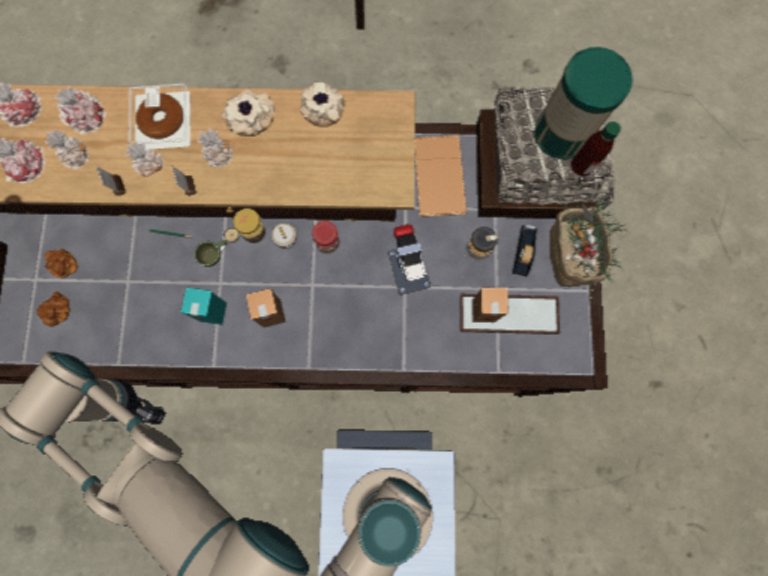

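View pics/scene1.png

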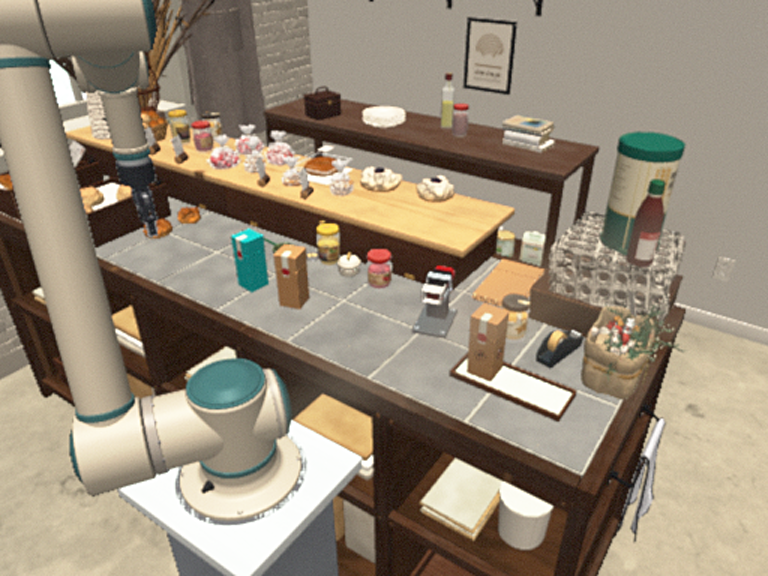

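Run:
```python
import cv2,numpy as np
a=cv2.imread("pics/top0.png");o=np.zeros((600,760,3),np.uint8)
def put(x,y,w,h,X,Y,s=7):
    c=cv2.resize(a[y:y+h,x:x+w],None,fx=s,fy=s,interpolation=cv2.INTER_CUBIC)
    for k in range(0,w,10): cv2.putText(c,str(x+k),(k*s,8),0,.3,(0,255,255)); cv2.line(c,(k*s,0),(k*s,5),(0,255,255))
    for k in range(0,h,10): cv2.putText(c,str(y+k),(0,k*s+4),0,.3,(0,255,0)); cv2.line(c,(0,k*s),(5,k*s),(0,255,0))
    o[Y:Y+h*s,X:X+w*s]=c
put(160,185,40,40,0,0);put(255,148,40,53,290,0);put(300,192,80,32,0,375)
cv2.imwrite("pics/crop.png",o)
```

```text
(no output)
```

View pics/crop.png

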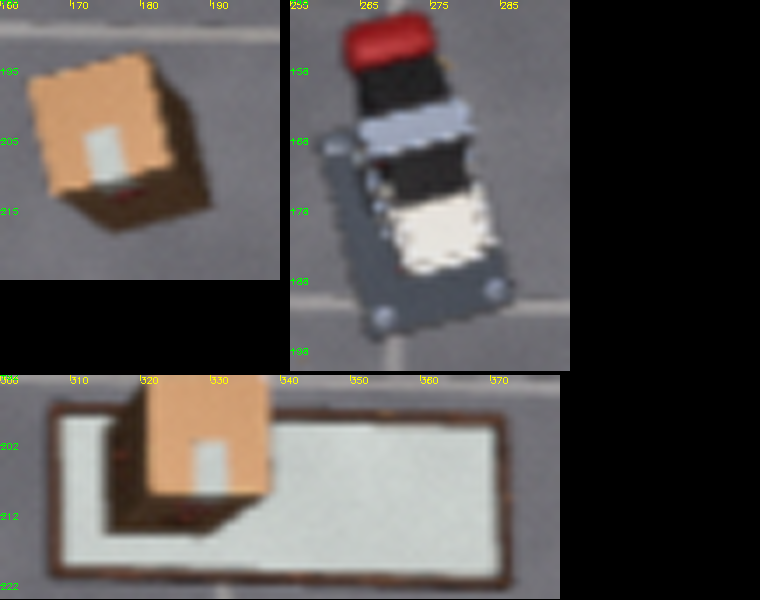

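```bash
cat > h.py <<'E'
import numpy as np
from scipy.spatial.transform import Rotation as R
from rig import manip
def topray(u,v,z,n="top"):
    c=manip.camera_info(n);K=c["camera_matrix"]
    d=R.from_quat(np.roll(c["orientation"],-1)).as_matrix()@np.linalg.solve(K,[u,v,1])
    return c["eye"]+d*(z-c["eye"][2])/d[2]
def tool():
    s=manip.get_state();q=R.from_quat(np.roll(s["ee_rot"],-1)).as_matrix()
    return s["position"],q
def wrist(u,v,z):
    "pixel of wrist -> world on plane z"
    c=manip.camera_info("wrist");K=c["camera_matrix"];T=c["tool_from_camera"]
    p,q=tool();x=(u-K[0,2]);y=(v-K[1,2]);r=np.hypot(x,y);t=r/K[0,0]
    d=np.array([x/r*np.sin(t),y/r*np.sin(t),np.cos(t)])
    D=q@T[:3,:3]@d;e=p+q@T[:3,3]
    return e+D*(z-e[2])/D[2]
E
python3 - <<'E'
from h import *
np.set_printoptions(precision=4,suppress=True)
def P(l,x,y,X,Y,z):
    r=np.array([topray(x+(a-X)/7-.4,y+(b-Y)/7-.4,z)[:2] for a,b in l]);return r
def show(n,r):
    print(n,r.tolist(),"mean",r.mean(0));d=np.roll(r,-1,0)-r;print(" len",np.hypot(*d.T)," ang",np.arctan2(d[:,1],d[:,0]))
show("carton",P([(28,80),(148,52),(172,164),(52,195)],160,185,0,0,.15))
show("fin",P([(148,374),(270,374),(270,495),(148,495)],300,192,0,375,.158))
show("tray",P([(50,404),(508,414),(512,588),(48,577)],300,192,0,375,.016))
show("axis",P([(452,258),(390,40)],255,148,290,0,.118))
show("clamp",P([(362,124),(470,100),(473,128),(365,153)],255,148,290,0,.122))
show("frame",P([(410,272),(495,248)],255,148,290,0,.116))
show("foot",P([(365,340),(515,300),(318,140)],255,148,290,0,.010))
E
```

```text
carton [[0.49749827554043946, 0.3375288999460862], [0.5129104585655013, 0.27896231654688], [0.4568735588011581, 0.26377380659485006], [0.4402573310871049, 0.3217522305345961]] mean [0.4769 0.3005]
 len [0.0606 0.0581 0.0603 0.0594]  ang [-1.3135 -2.8769  1.8499  0.2689]
fin [[0.5235055627643364, -0.2073448987196675], [0.5247794501091283, -0.267884760410619], [0.464064102772183, -0.2661677100784288], [0.46282137702361403, -0.2062228438297745]] mean [ 0.4938 -0.2369]
 len [0.0606 0.0607 0.06   0.0607]  ang [-1.5498  3.1133  1.5915 -0.0185]
tray [[0.5357712433846539, -0.1789710025264062], [0.5354512240084436, -0.429807492096283], [0.4397715109699142, -0.4274345630463451], [0.440595344985762, -0.17687982503248056]] mean [ 0.4879 -0.3033]
 len [0.2508 0.0957 0.2506 0.0952]  ang [-1.5721  3.1168  1.5675 -0.022 ]
axis [[0.5544085474544788, -0.060707280705537284], [0.670317355788888, -0.027709179769760117]] mean [ 0.6124 -0.0442]
 len [0.1205 0.1205]  ang [ 0.2774 -2.8642]
clamp [[0.6234624754689344, -0.013559773488997028], [0.6375422842085157, -0.06927856624304407], [0.6225547223516372, -0.07089101814475197], [0.6080086947383974, -0.015304248021452853]] mean [ 0.6229 -0.0423]
 len [0.0575 0.0151 0.0575 0.0156]  ang [-1.3233 -3.0344  1.8267  0.1124]
frame [[0.5470545894221459, -0.039362182309159874], [0.5605997398728064, -0.08289566995272912]] mean [ 0.5538 -0.0611]
 len [0.0456 0.0456]  ang [-1.2691  1.8724]
foot [[0.5319546320763887, -0.020511969461254824], [0.556133192900093, -0.1028671589338668], [0.6450722276353666, 0.007148153261246095]] mean [ 0.5777 -0.0387]
 len [0.0858 0.1415 0.1165]  ang [-1.2852  0.8909 -2.9018]
```

Top and scene views show: the carton is left at upscaled top pixel (262,308) with its seal facing the robot. The stamp is at (408,262), and the tray is right at (510,314) with its right end empty. Carton yaw and stamper yaw are both about 0.265. Moving over the carton.

```bash
python3 -m handwheel '[{"translation":[-0.0373,-0.0121,0],"angular":[0,0,0],"hand":0},{"translation":[-0.0373,-0.0121,0],"angular":[0,0,0],"hand":0},{"translation":[-0.0373,-0.0121,0],"angular":[0,0,0],"hand":0},{"translation":[-0.0373,-0.0121,0],"angular":[0,0,0],"hand":0},{"translation":[-0.0373,-0.0121,0],"angular":[0,0,0],"hand":0},{"translation":[-0.0373,-0.0121,0],"angular":[0,0,0],"hand":0},{"translation":[-0.0373,-0.0121,0],"angular":[0,0,0],"hand":0},{"translation":[-0.0373,-0.0121,0],"angular":[0,0,0],"hand":0}]' 80
python3 -m handwheel '[{"translation":[0,0,0],"angular":[0,0,7.1],"hand":0},{"translation":[0,0,0],"angular":[0,0,7.1],"hand":0},{"translation":[0,0,0],"angular":[0,0,7.1],"hand":0},{"translation":[0,0,0],"angular":[0,0,7.1],"hand":0},{"translation":[0,0,0],"angular":[0,0,7.1],"hand":0},{"translation":[0,0,0],"angular":[0,0,7.1],"hand":0},{"translation":[0,0,0],"angular":[0,0,7.1],"hand":0},{"translation":[0,0,0],"angular":[0,0,7.1],"hand":0},{"translation":[0,0,0],"angular":[0,0,7.1],"hand":0},{"translation":[0,0,0],"angular":[0,0,7.1],"hand":0}]'
python3 -m handwheel '[{"translation":[0,0,0],"angular":[0,0,7.1],"hand":0},{"translation":[0,0,0],"angular":[0,0,7.1],"hand":0},{"translation":[0,0,0],"angular":[0,0,7.1],"hand":0},{"translation":[0,0,0],"angular":[0,0,7.1],"hand":0},{"translation":[0,0,0],"angular":[0,0,7.1],"hand":0},{"translation":[0,0,0],"angular":[0,0,7.1],"hand":0},{"translation":[0,0,0],"angular":[0,0,7.1],"hand":0},{"translation":[0,0,0],"angular":[0,0,7.1],"hand":0},{"translation":[0,0,0],"angular":[0,0,7.1],"hand":0},{"translation":[0,0,0],"angular":[0,0,4],"hand":0}]'
cat >> h.py <<'E'
def stat():
    s=manip.get_state();q=R.from_quat(np.roll(s["ee_rot"],-1)).as_matrix()
    print("t%.2f"%s["clock"],"p",s["position"].round(4),"hy %.3f"%np.arctan2(q[1,1],q[0,1]),"z",q[:,2].round(3),"q",s["qpos"].round(2),"F",s["contact_force"].round(1),"M",s["moment"].round(2),"w %.4f g %.0f"%(s["width"],s["gripper_force"]))
E
python3 - <<'E'
from h import *;import cv2
stat()
a=manip.get_image("wrist")[:,:,::-1];cv2.imwrite("pics/w1.png",cv2.resize(a,(768,576),interpolation=cv2.INTER_CUBIC))
E
```

```text
clock: 0.82
position: [0.4782, 0.2984, 0.2312]
ee_rot: [-0.0, 0.224, 0.975, 0.0]
contact_force: [0.1, 0.1, -0.1]
width: 0.085
gripper_force: 0.0
clock: 1.65
position: [0.477, 0.2998, 0.231]
ee_rot: [-0.0, 0.75, 0.661, -0.0]
contact_force: [1.1, -0.2, 0.5]
width: 0.0855
gripper_force: 0.0
clock: 2.48
position: [0.477, 0.2999, 0.2309]
ee_rot: [0.0, 0.992, 0.13, -0.0]
contact_force: [-0.2, 0.2, -0.6]
width: 0.0851
gripper_force: 0.0
t2.48 p [0.477  0.2999 0.2309] hy -1.311 z [-0.001 -0.    -1.   ] q [0.44 0.26 1.53 0.   1.35 1.75] F [-0.2  0.2 -0.6] M [-0.01  0.03  0.01] w 0.0851 g 0
```

View pics/w1.png

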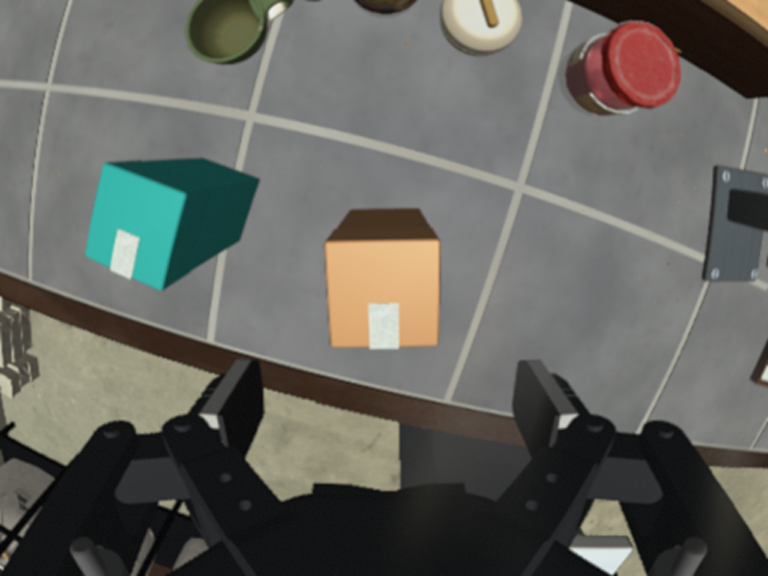

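The wrist view shows the carton top with corners at (326,241), (440,240), (440,346) and (331,347). The seal is on the lower, near side.

Run:
```python
from h import *
r=np.array([wrist(u/1.5-.2,v/1.5-.2,.15)[:2] for u,v in [(326,241),(440,240),(440,346),(331,347)]])
d=np.roll(r,-1,0)-r;print(r.round(4).tolist(),r.mean(0).round(4),np.hypot(*d.T).round(4),np.arctan2(d[:,1],d[:,0]).round(3))
f=np.array([wrist(u/1.5-.2,v/1.5-.2,.01)[:2] for u,v in [(714,166),(704,281)]]);print(f)
```

```text
[[0.4986, 0.3377], [0.514, 0.2811], [0.4572, 0.264], [0.4412, 0.3222]] [0.4778 0.3012] [0.0587 0.0593 0.0604 0.0594] [-1.304 -2.849  1.839  0.264]
[[ 0.64445575  0.01191227]
 [ 0.53195317 -0.02250249]]
```

```bash
python3 -m handwheel '[{"translation":[0.0005,-0.001,0.035],"angular":[0,0,0],"hand":0},{"translation":[0,0,0.035],"angular":[0,0,0],"hand":0},{"translation":[0,0,0.035],"angular":[0,0,0],"hand":0},{"translation":[0,0,0.026],"angular":[0,0,0],"hand":0},{"translation":[0,0,0],"angular":[0,0,0],"hand":0},{"translation":[0,0,0],"angular":[0,0,0],"hand":1},{"translation":[0,0,0],"angular":[0,0,0],"hand":1},{"translation":[0,0,0],"angular":[0,0,0],"hand":1},{"translation":[0,0,0],"angular":[0,0,0],"hand":1},{"translation":[0,0,0],"angular":[0,0,0],"hand":1}]' 90
python3 -m handwheel '[{"translation":[0,0,0],"angular":[0,0,0],"hand":1},{"translation":[0,0,0],"angular":[0,0,0],"hand":1},{"translation":[0,0,0],"angular":[0,0,0],"hand":1},{"translation":[0,0,0],"angular":[0,0,0],"hand":1}]' 90
python3 -c "from h import *;stat()"
```

```text
clock: 3.37
position: [0.479, 0.3018, 0.1025]
ee_rot: [-0.001, 0.991, 0.133, 0.002]
contact_force: [0.4, 0.6, 4.5]
width: 0.0592
gripper_force: 97.0
clock: 3.7
position: [0.4791, 0.3019, 0.1025]
ee_rot: [-0.001, 0.991, 0.132, 0.002]
contact_force: [0.6, 0.2, 7.1]
width: 0.0591
gripper_force: 97.2
t3.70 p [0.4791 0.3019 0.1025] hy -1.305 z [ 0.004  0.002 -1.   ] q [0.44 0.36 1.72 0.   1.05 1.74] F [0.6 0.2 7.1] M [-0.02 -0.    0.  ] w 0.0591 g 97
```

```bash
python3 -m handwheel '[{"translation":[0,0,-0.02],"angular":[0,0,0],"hand":1},{"translation":[0,0,-0.02],"angular":[0,0,0],"hand":1},{"translation":[-0.015,0.020,0],"angular":[0,0,0],"hand":1},{"translation":[-0.010,0.035,0],"angular":[0,0,0],"hand":1},{"translation":[-0.010,0.035,0],"angular":[0,0,0],"hand":1},{"translation":[-0.010,0.035,0],"angular":[0,0,0],"hand":1},{"translation":[-0.010,0.035,0],"angular":[0,0,0],"hand":1},{"translation":[-0.010,0.035,0],"angular":[0,0,0],"hand":1},{"translation":[-0.010,0.035,0],"angular":[0,0,0],"hand":1},{"translation":[-0.010,0.035,0],"angular":[0,0,0],"hand":1}]' 90
python3 -m handwheel '[{"translation":[-0.010,0.035,0],"angular":[0,0,0],"hand":1},{"translation":[0,0.035,0],"angular":[0,0,0],"hand":1},{"translation":[0,0.035,0],"angular":[0,0,0],"hand":1},{"translation":[0,0,0],"angular":[0,0,-7.1],"hand":1},{"translation":[0,0,0],"angular":[0,0,-7.1],"hand":1},{"translation":[0,0,0],"angular":[0,0,-7.1],"hand":1},{"translation":[0,0,0],"angular":[0,0,-7.1],"hand":1},{"translation":[0,0,0],"angular":[0,0,-7.1],"hand":1},{"translation":[0,0,0],"angular":[0,0,-7.1],"hand":1},{"translation":[0,0,0],"angular":[0,0,-7.1],"hand":1}]'
python3 -m handwheel '[{"translation":[0,0,0],"angular":[0,0,-7.1],"hand":1},{"translation":[0,0,0],"angular":[0,0,-7.1],"hand":1},{"translation":[0,0,0],"angular":[0,0,-7.1],"hand":1},{"translation":[0,0,0],"angular":[0,0,-7.1],"hand":1},{"translation":[0,0,0],"angular":[0,0,-7.1],"hand":1},{"translation":[0,0,0],"angular":[0,0,-7.1],"hand":1},{"translation":[0,0,0],"angular":[0,0,-7.1],"hand":1},{"translation":[0,0,0],"angular":[0,0,-7.1],"hand":1},{"translation":[0,0,0],"angular":[0,0,-7.1],"hand":1},{"translation":[0,0,0],"angular":[0,0,-7.1],"hand":1}]'
python3 -m handwheel '[{"translation":[0,0,0],"angular":[0,0,-7.1],"hand":1},{"translation":[0,0,0],"angular":[0,0,-7.1],"hand":1},{"translation":[0,0,0],"angular":[0,0,-7.1],"hand":1},{"translation":[0,0,0],"angular":[0,0,-7.1],"hand":1},{"translation":[0,0,0],"angular":[0,0,-7.1],"hand":1},{"translation":[0,0,0],"angular":[0,0,-7.1],"hand":1},{"translation":[0,0,0],"angular":[0,0,-7.1],"hand":1},{"translation":[0,0,0],"angular":[0,0,-7.1],"hand":1},{"translation":[0,0,0],"angular":[0,0,-2.5],"hand":1},{"translation":[0,0,0],"angular":[0,0,0],"hand":1}]'
python3 - <<'E'
from h import *;import cv2
stat()
a=manip.get_image("top")[140:224,240:350,::-1];cv2.imwrite("pics/t2.png",cv2.resize(a,None,fx=7,fy=7,interpolation=cv2.INTER_CUBIC))
E
```

```text
clock: 4.53
position: [0.4642, 0.0214, 0.1405]
ee_rot: [0.0, 0.991, 0.133, -0.0]
contact_force: [-0.2, 0.5, -2.1]
width: 0.0589
gripper_force: 97.2
clock: 5.37
position: [0.4824, -0.0809, 0.1403]
ee_rot: [-0.0, 0.842, 0.539, -0.0]
contact_force: [-0.3, -0.1, -1.8]
width: 0.0589
gripper_force: 97.6
clock: 6.2
position: [0.4824, -0.0808, 0.1403]
ee_rot: [-0.0, 0.372, 0.928, -0.0]
contact_force: [-0.7, 0.2, -2.0]
width: 0.0593
gripper_force: 97.6
clock: 7.03
position: [0.4824, -0.0808, 0.1403]
ee_rot: [-0.0, -0.133, 0.991, 0.0]
contact_force: [0.7, -0.6, -2.3]
width: 0.0591
gripper_force: 97.6
t7.03 p [ 0.4824 -0.0808  0.1403] hy 1.837 z [-0.001  0.    -1.   ] q [-0.31  0.22  1.83 -0.    1.1  -2.15] F [ 0.7 -0.6 -2.3] M [ 0.02 -0.04  0.05] w 0.0591 g 98
```

View pics/t2.png

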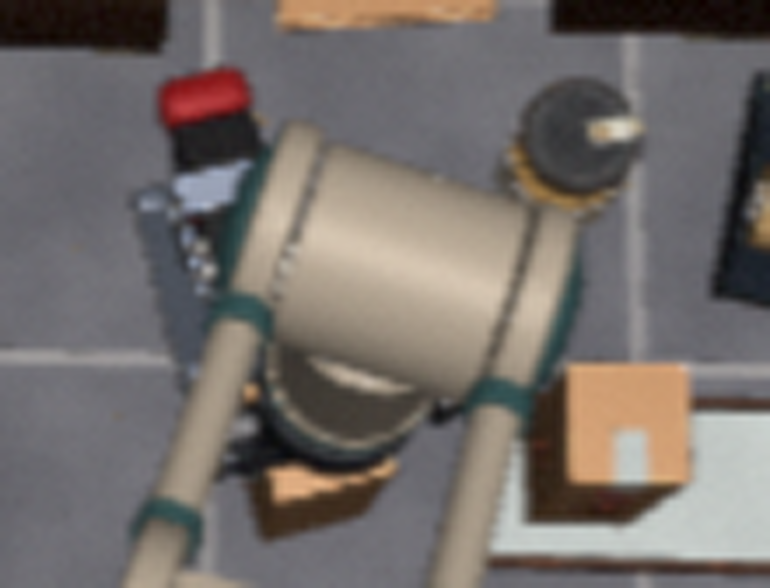

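```bash
python3 -m handwheel '[{"translation":[-0.01,0,-0.002],"angular":[0,0,0],"hand":1},{"translation":[-0.01,0,0],"angular":[0,0,0],"hand":1},{"translation":[-0.01,0,0],"angular":[0,0,0],"hand":1},{"translation":[-0.008,0,0],"angular":[0,0,0],"hand":1},{"translation":[0,0,0],"angular":[0,0,0],"hand":1}]' 90
python3 -c "from h import *;stat()"
for i in 1 2 3 4; do python3 -m handwheel '[{"translation":[-0.002,0,0],"angular":[0,0,0],"hand":1},{"translation":[-0.002,0,0],"angular":[0,0,0],"hand":1}]'>/dev/null
python3 -c "from h import *;stat()"; done
```

```text
clock: 7.5
position: [0.5223, -0.0706, 0.1423]
ee_rot: [0.001, -0.133, 0.991, -0.0]
contact_force: [0.1, -0.3, -2.9]
width: 0.0587
gripper_force: 97.7
t7.50 p [ 0.5223 -0.0706  0.1423] hy 1.837 z [ 0.002  0.    -1.   ] q [-0.27  0.27  1.75  0.    1.12 -2.1 ] F [ 0.1 -0.3 -2.9] M [ 0.01 -0.07 -0.02] w 0.0587 g 98
t7.67 p [ 0.5232 -0.0696  0.142 ] hy 1.837 z [-0.001  0.    -1.   ] q [-0.26  0.27  1.74 -0.    1.12 -2.1 ] F [-0.2  0.5 -2.2] M [ 0.03  0.03 -0.  ] w 0.0590 g 98
t7.83 p [ 0.5271 -0.0688  0.1422] hy 1.836 z [-0.  0. -1.] q [-0.26  0.28  1.74  0.    1.13 -2.1 ] F [-0.1  0.7 -1.5] M [ 0.01  0.03 -0.02] w 0.0587 g 98
t8.00 p [ 0.5304 -0.0679  0.1423] hy 1.836 z [-0.002 -0.    -1.   ] q [-0.26  0.28  1.73 -0.    1.13 -2.09] F [-1.1 -0.3 -1.3] M [-0.18  0.37 -0.08] w 0.0592 g 98
t8.17 p [ 0.5345 -0.0668  0.1423] hy 1.836 z [-0.001 -0.    -1.   ] q [-0.25  0.29  1.72 -0.    1.13 -2.09] F [-2.  -0.  -0.9] M [-0.14  0.46 -0.06] w 0.0594 g 98
```

```bash
python3 -m handwheel '[{"translation":[-0.002,0,0],"angular":[0,0,0],"hand":1},{"translation":[-0.002,0,0],"angular":[0,0,0],"hand":1},{"translation":[0,0,0],"angular":[0,0,0],"hand":1}]'>/dev/null
python3 -c "from h import *;stat()"
for i in 1 2 3 ; do python3 -m handwheel '[{"translation":[-0.001,0,0],"angular":[0,0,0],"hand":1},{"translation":[0,0,0],"angular":[0,0,0],"hand":1}]'>/dev/null
python3 -c "from h import *;stat()"; done
```

```text
t8.42 p [ 0.5389 -0.0656  0.1422] hy 1.836 z [-0.  0. -1.] q [-0.25  0.29  1.71  0.    1.13 -2.09] F [-2.8 -1.5 -0.4] M [-0.14  0.6  -0.11] w 0.0592 g 98
t8.58 p [ 0.5396 -0.0654  0.1422] hy 1.836 z [-0.001  0.    -1.   ] q [-0.25  0.3   1.71 -0.    1.14 -2.08] F [-2.5 -0.8 -0.4] M [-0.22  0.65 -0.07] w 0.0592 g 98
t8.75 p [ 0.54   -0.0653  0.1422] hy 1.836 z [-0.002 -0.    -1.   ] q [-0.25  0.3   1.71 -0.    1.14 -2.08] F [-5.3 -1.2  0.5] M [-0.27  0.91 -0.1 ] w 0.0589 g 98
t8.92 p [ 0.5403 -0.0652  0.1421] hy 1.837 z [-0.003 -0.    -1.   ] q [-0.25  0.3   1.71 -0.    1.14 -2.08] F [-6.4 -1.9  1.3] M [-0.41  1.15 -0.09] w 0.0592 g 98
```

```bash
for i in 1 2 ; do python3 -m handwheel '[{"translation":[-0.001,0,0],"angular":[0,0,0],"hand":1},{"translation":[0,0,0],"angular":[0,0,0],"hand":1}]'>/dev/null
python3 -c "from h import *;stat()"; done
python3 - <<'E'
from h import *;import cv2
a=manip.get_image("scene")[:,:,::-1];a=a[160:260,220:360];cv2.imwrite("pics/s2.png",cv2.resize(a,None,fx=5.5,fy=5.5,interpolation=cv2.INTER_CUBIC))
stat()
E
```

```text
t9.08 p [ 0.5406 -0.0651  0.1421] hy 1.837 z [-0.005 -0.001 -1.   ] q [-0.25  0.3   1.71 -0.    1.14 -2.08] F [-8.3 -3.8  0.8] M [-0.55  1.4  -0.12] w 0.0590 g 98
t9.25 p [ 0.5409 -0.065   0.142 ] hy 1.837 z [-0.006 -0.001 -1.   ] q [-0.25  0.3   1.71 -0.    1.14 -2.08] F [-8.3 -1.9  1.8] M [-0.63  1.59 -0.12] w 0.0593 g 98
t9.30 p [ 0.5409 -0.065   0.142 ] hy 1.837 z [-0.006 -0.001 -1.   ] q [-0.25  0.3   1.71 -0.    1.14 -2.08] F [-8.9 -3.7  2.3] M [-0.59  1.6  -0.15] w 0.0591 g 98
```

View pics/s2.png

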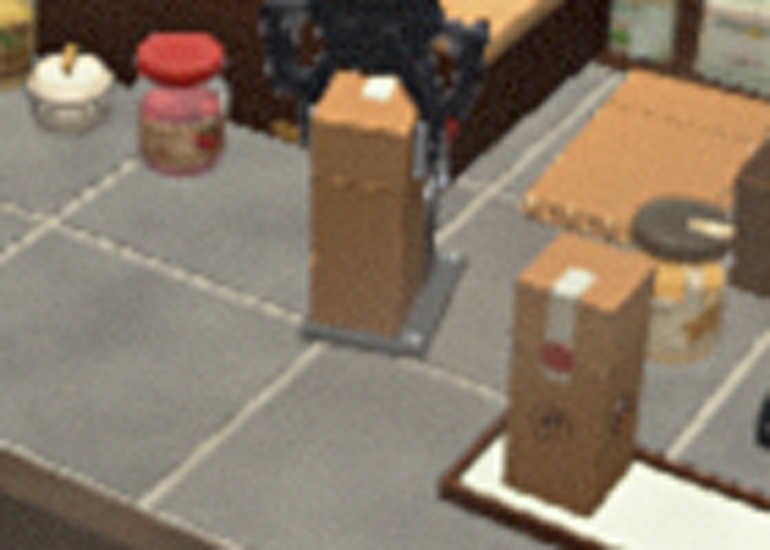

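```bash
for i in 1 2 ; do python3 -m handwheel '[{"translation":[-0.001,0,0],"angular":[0,0,0],"hand":1},{"translation":[0,0,0],"angular":[0,0,0],"hand":1},{"translation":[0,0,0],"angular":[0,0,0],"hand":1}]'>/dev/null
python3 -c "from h import *;stat()"; done
```

```text
t9.55 p [ 0.5412 -0.0649  0.1419] hy 1.837 z [-0.007 -0.001 -1.   ] q [-0.24  0.3   1.7  -0.    1.14 -2.08] F [-9.6 -3.7  3.1] M [-0.73  1.77 -0.16] w 0.0592 g 98
t9.80 p [ 0.5415 -0.0648  0.1418] hy 1.837 z [-0.009 -0.002 -1.   ] q [-0.24  0.3   1.7  -0.    1.15 -2.08] F [-9.7 -4.2  3.8] M [-0.85  1.97 -0.14] w 0.0593 g 98
```

```bash
python3 -m handwheel '[{"translation":[-0.001,0,0],"angular":[0,0,0],"hand":1},{"translation":[-0.0005,0,0],"angular":[0,0,0],"hand":1},{"translation":[0,0,0],"angular":[0,0,0],"hand":1},{"translation":[0,0,0],"angular":[0,0,0],"hand":1},{"translation":[0,0,0],"angular":[0,0,0],"hand":1},{"translation":[0,0,0],"angular":[0,0,0],"hand":1}]'>/dev/null
python3 -c "from h import *;stat()"
python3 -m handwheel '[{"translation":[0.01,0,0],"angular":[0,0,0],"hand":1},{"translation":[0.02,0,0],"angular":[0,0,0],"hand":1},{"translation":[0.025,0,0],"angular":[0,0,0],"hand":1},{"translation":[0,0,0],"angular":[0,0,0],"hand":1}]'>/dev/null
python3 - <<'E'
from h import *;import cv2
stat()
a=manip.get_image("scene")[:,:,::-1];b=a[150:250,215:355]
w=manip.get_image("wrist")[:,:,::-1]
o=np.zeros((600,800,3),np.uint8);o[:300,:420]=cv2.resize(b,None,fx=3,fy=3,interpolation=cv2.INTER_CUBIC);o[300:,:400]=cv2.resize(w,(400,300));cv2.imwrite("pics/s3.png",o[:, :430])
E
```

```text
t10.30 p [ 0.5419 -0.0647  0.1417] hy 1.837 z [-0.011 -0.002 -1.   ] q [-0.24  0.3   1.7  -0.01  1.15 -2.08] F [-11.8  -4.9   4.2] M [-0.98  2.28 -0.15] w 0.0592 g 98
t10.63 p [ 0.4906 -0.0778  0.142 ] hy 1.836 z [-0.002  0.001 -1.   ] q [-0.3   0.23  1.81 -0.    1.11 -2.13] F [-1.1  0.4 -2.9] M [0.03 0.12 0.03] w 0.0590 g 98
```

View pics/s3.png

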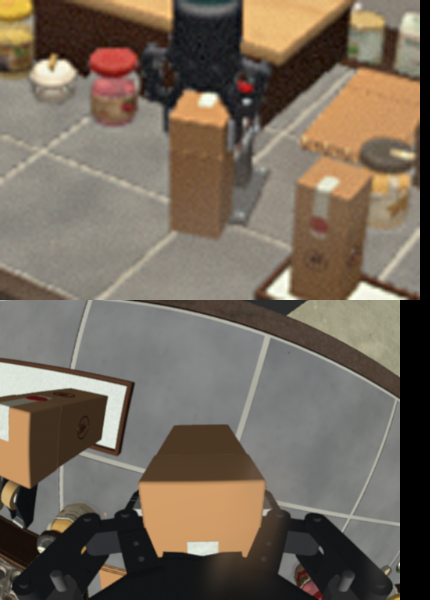

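```bash
python3 -m handwheel '[{"translation":[0,0,0],"angular":[0,0,7.1],"hand":1},{"translation":[0,0,0],"angular":[0,0,7.1],"hand":1},{"translation":[0,0,0],"angular":[0,0,7.1],"hand":1},{"translation":[0,0,0],"angular":[0,0,7.1],"hand":1},{"translation":[0,0,0],"angular":[0,0,7.1],"hand":1},{"translation":[0,0,0],"angular":[0,0,7.1],"hand":1},{"translation":[0,0,0],"angular":[0,0,7.1],"hand":1},{"translation":[0,0,0],"angular":[0,0,7.1],"hand":1},{"translation":[0,0,0],"angular":[0,0,7.1],"hand":1},{"translation":[0,0,0],"angular":[0,0,7.1],"hand":1}]'>/dev/null
python3 -m handwheel '[{"translation":[0,0,0],"angular":[0,0,7.1],"hand":1},{"translation":[0,0,0],"angular":[0,0,7.1],"hand":1},{"translation":[0,0,0],"angular":[0,0,4.8],"hand":1},{"translation":[0.0015,0.01,0],"angular":[0,0,0],"hand":1},{"translation":[0,0.01,0],"angular":[0,0,0],"hand":1},{"translation":[0,0.01,0],"angular":[0,0,0],"hand":1},{"translation":[0,0.005,0],"angular":[0,0,0],"hand":1},{"translation":[0,0,0],"angular":[0,0,0],"hand":1}]'>/dev/null
python3 -c "from h import *;stat()"
for i in 1 2 3 4 5; do python3 -m handwheel '[{"translation":[0,0.002,0],"angular":[0,0,0],"hand":1},{"translation":[0,0.001,0],"angular":[0,0,0],"hand":1}]'>/dev/null
python3 -c "from h import *;stat()"; done
```

```text
t12.23 p [ 0.5292 -0.067   0.1422] hy 0.267 z [ 0.001 -0.    -1.   ] q [-0.26  0.28  1.73 -0.    1.13 -0.52] F [-1.1  0.1 -1.2] M [-0.21  0.19 -0.03] w 0.0589 g 98
t12.40 p [ 0.5298 -0.0664  0.142 ] hy 0.266 z [-0.002 -0.    -1.   ] q [-0.25  0.28  1.73 -0.    1.13 -0.52] F [-1.5 -1.  -2.1] M [-0.16  0.3  -0.03] w 0.0592 g 98
t12.57 p [ 0.5325 -0.0657  0.142 ] hy 0.265 z [-0.001  0.    -1.   ] q [-0.25  0.29  1.73 -0.    1.13 -0.52] F [-1.6 -1.4 -2.3] M [-0.17  0.36 -0.05] w 0.0591 g 98
t12.73 p [ 0.5356 -0.0648  0.1421] hy 0.265 z [-0.001  0.    -1.   ] q [-0.25  0.29  1.72  0.    1.13 -0.51] F [-2.2 -1.2 -2.5] M [-0.11  0.5  -0.08] w 0.0589 g 98
t12.90 p [ 0.5386 -0.064   0.1421] hy 0.265 z [-0.001  0.    -1.   ] q [-0.25  0.29  1.71  0.    1.13 -0.51] F [-2.3 -1.  -3.2] M [-0.18  0.52 -0.05] w 0.0592 g 98
t13.07 p [ 0.541  -0.0633  0.1421] hy 0.266 z [-0.002 -0.    -1.   ] q [-0.24  0.3   1.71 -0.    1.14 -0.51] F [-6.  -1.8 -1.4] M [-0.34  0.98 -0.1 ] w 0.0588 g 98
```

```bash
for i in 1 2 3; do python3 -m handwheel '[{"translation":[0,0.001,0],"angular":[0,0,0],"hand":1},{"translation":[0,0,0],"angular":[0,0,0],"hand":1},{"translation":[0,0,0],"angular":[0,0,0],"hand":1}]'>/dev/null
python3 -c "from h import *;stat()"; done
```

```text
t13.32 p [ 0.5411 -0.0633  0.1421] hy 0.266 z [-0.004 -0.    -1.   ] q [-0.24  0.3   1.71 -0.    1.14 -0.51] F [-5.8 -2.2 -1.4] M [-0.33  1.15 -0.16] w 0.0593 g 98
t13.57 p [ 0.5415 -0.0632  0.1421] hy 0.266 z [-0.005 -0.001 -1.   ] q [-0.24  0.3   1.71 -0.    1.14 -0.51] F [-7.1 -2.2 -0.3] M [-0.47  1.39 -0.05] w 0.0593 g 98
t13.82 p [ 0.5418 -0.0631  0.1422] hy 0.266 z [-0.006 -0.001 -1.   ] q [-0.24  0.3   1.7  -0.    1.14 -0.51] F [-7.9 -2.8  0.6] M [-0.54  1.61 -0.08] w 0.0588 g 98
```

```bash
python3 -m handwheel '[{"translation":[0,0.001,0],"angular":[0,0,0],"hand":1},{"translation":[0,0.001,0],"angular":[0,0,0],"hand":1},{"translation":[0,0.0008,0],"angular":[0,0,0],"hand":1},{"translation":[0,0,0],"angular":[0,0,0],"hand":1},{"translation":[0,0,0],"angular":[0,0,0],"hand":1},{"translation":[0,0,0],"angular":[0,0,0],"hand":1}]'>/dev/null
python3 -c "from h import *;stat()"
```

```text
t14.32 p [ 0.5426 -0.0628  0.1421] hy 0.266 z [-0.01  -0.002 -1.   ] q [-0.24  0.3   1.7  -0.    1.15 -0.5 ] F [-12.7  -4.3   3.6] M [-0.86  2.24 -0.16] w 0.0590 g 99
```

```bash
python3 -m handwheel '[{"translation":[0,0,0],"angular":[0,0,0],"hand":1},{"translation":[0,0,0],"angular":[0,0,0],"hand":1},{"translation":[0,-0.01,0],"angular":[0,0,0],"hand":1},{"translation":[0,-0.02,0],"angular":[0,0,0],"hand":1},{"translation":[0,-0.026,0],"angular":[0,0,0],"hand":1},{"translation":[0,0,0],"angular":[0,0,7.1],"hand":1},{"translation":[0,0,0],"angular":[0,0,7.1],"hand":1},{"translation":[0,0,0],"angular":[0,0,7.1],"hand":1},{"translation":[0,0,0],"angular":[0,0,7.1],"hand":1},{"translation":[0,0,0],"angular":[0,0,7.1],"hand":1}]'>/dev/null
python3 -m handwheel '[{"translation":[0,0,0],"angular":[0,0,7.1],"hand":1},{"translation":[0,0,0],"angular":[0,0,7.1],"hand":1},{"translation":[0,0,0],"angular":[0,0,7.1],"hand":1},{"translation":[0,0,0],"angular":[0,0,7.1],"hand":1},{"translation":[0,0,0],"angular":[0,0,7.1],"hand":1},{"translation":[0,0,0],"angular":[0,0,7.1],"hand":1},{"translation":[0,0,0],"angular":[0,0,7.1],"hand":1},{"translation":[0,0,0],"angular":[0,0,4.8],"hand":1},{"translation":[0,0,0],"angular":[0,0,0],"hand":1},{"translation":[0,0,0],"angular":[0,0,0],"hand":1}]'>/dev/null
python3 - <<'E'
from h import *;import cv2
stat()
w=manip.get_image("wrist")[:,:,::-1]
cv2.imwrite("pics/w3.png",cv2.resize(w,(768,576),interpolation=cv2.INTER_CUBIC))
E
```

```text
t15.98 p [ 0.4949 -0.0765  0.1429] hy -1.303 z [ 0.003 -0.    -1.   ] q [-0.29  0.23  1.8   0.    1.1   1.01] F [-0.5  0.1 -1.6] M [-0.03 -0.04  0.02] w 0.0588 g 98
```

View pics/w3.png

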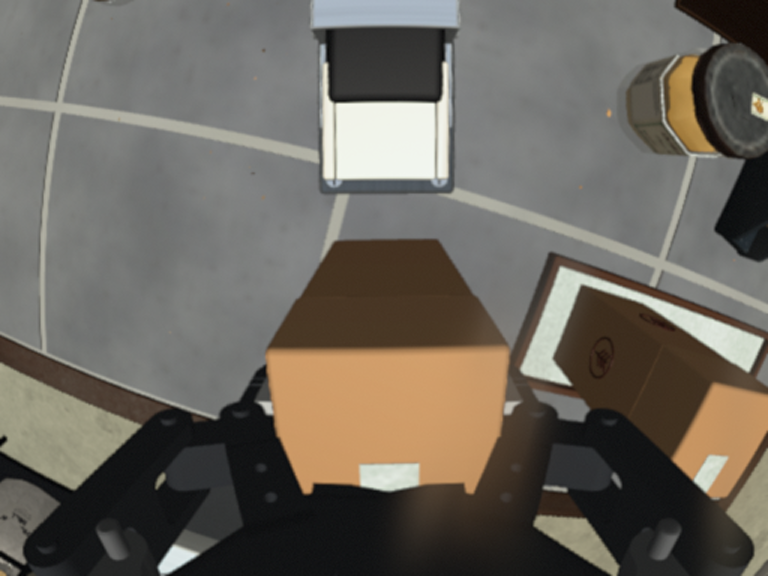

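The wrist view shows the stamp's frame (u about 386) centred on and square to the carton (u about 388), so alignment is good. Pressing the back.

```bash
python3 -m handwheel '[{"translation":[0.01,0.001,0],"angular":[0,0,0],"hand":1},{"translation":[0.01,0,0],"angular":[0,0,0],"hand":1},{"translation":[0.01,0,0],"angular":[0,0,0],"hand":1},{"translation":[0.005,0,0],"angular":[0,0,0],"hand":1},{"translation":[0.003,0,0],"angular":[0,0,0],"hand":1},{"translation":[0.003,0,0],"angular":[0,0,0],"hand":1},{"translation":[0,0,0],"angular":[0,0,0],"hand":1}]'>/dev/null
python3 -c "from h import *;stat()"
for i in 1 2 3 4 5; do python3 -m handwheel '[{"translation":[0.001,0,0],"angular":[0,0,0],"hand":1},{"translation":[0.001,0,0],"angular":[0,0,0],"hand":1},{"translation":[0,0,0],"angular":[0,0,0],"hand":1}]'>/dev/null
python3 -c "from h import *;stat()"; done
```

```text
t16.62 p [ 0.5332 -0.0667  0.1419] hy -1.305 z [-0.001 -0.    -1.   ] q [-0.25  0.29  1.72 -0.    1.13  1.05] F [-2.  -2.1 -1.6] M [-0.31  0.31 -0.15] w 0.0592 g 98
t16.87 p [ 0.5346 -0.0662  0.142 ] hy -1.305 z [-0.001  0.    -1.   ] q [-0.25  0.29  1.72 -0.    1.13  1.05] F [-0.7 -1.2 -2.4] M [-0.21  0.43 -0.02] w 0.0593 g 98
t17.12 p [ 0.5369 -0.0655  0.1421] hy -1.305 z [-0.001  0.    -1.   ] q [-0.25  0.29  1.72  0.    1.13  1.05] F [-1.7 -0.1 -3.4] M [-0.19  0.46 -0.06] w 0.0593 g 98
t17.37 p [ 0.5389 -0.0649  0.1422] hy -1.305 z [-0.  0. -1.] q [-0.25  0.29  1.71  0.    1.13  1.06] F [-2.2 -0.2 -3.4] M [-0.18  0.56 -0.03] w 0.0588 g 98
t17.62 p [ 0.5409 -0.0644  0.1422] hy -1.305 z [-0.  0. -1.] q [-0.25  0.3   1.71  0.    1.14  1.06] F [-3.9 -0.6 -3.4] M [-0.11  0.64 -0.07] w 0.0591 g 98
t17.87 p [ 0.5418 -0.0641  0.1423] hy -1.305 z [-0.003 -0.    -1.   ] q [-0.24  0.3   1.71 -0.    1.14  1.06] F [-5.9 -1.2 -0.2] M [-0.25  1.06 -0.07] w 0.0589 g 98
```

```bash
for i in 1 2; do python3 -m handwheel '[{"translation":[0.001,0,0],"angular":[0,0,0],"hand":1},{"translation":[0.001,0,0],"angular":[0,0,0],"hand":1},{"translation":[0,0,0],"angular":[0,0,0],"hand":1},{"translation":[0,0,0],"angular":[0,0,0],"hand":1},{"translation":[0,0,0],"angular":[0,0,0],"hand":1}]'>/dev/null
python3 -c "from h import *;stat()"; done
```

```text
t18.28 p [ 0.5424 -0.064   0.1423] hy -1.305 z [-0.005 -0.001 -1.   ] q [-0.24  0.3   1.7  -0.    1.14  1.06] F [-7.8 -1.5  0.5] M [-0.43  1.47 -0.11] w 0.0594 g 98
t18.70 p [ 0.5431 -0.0638  0.1424] hy -1.305 z [-0.008 -0.002 -1.   ] q [-0.24  0.3   1.7  -0.    1.15  1.06] F [-10.2  -3.3   3.2] M [-0.65  1.95 -0.13] w 0.0592 g 98
```

```bash
python3 -m handwheel '[{"translation":[0.001,0,0],"angular":[0,0,0],"hand":1},{"translation":[0.0008,0,0],"angular":[0,0,0],"hand":1},{"translation":[0,0,0],"angular":[0,0,0],"hand":1},{"translation":[0,0,0],"angular":[0,0,0],"hand":1},{"translation":[0,0,0],"angular":[0,0,0],"hand":1},{"translation":[0,0,0],"angular":[0,0,0],"hand":1}]'>/dev/null
python3 -c "from h import *;stat()"
python3 -m handwheel '[{"translation":[-0.01,0,0],"angular":[0,0,0],"hand":1},{"translation":[-0.02,0,0],"angular":[0,0,0],"hand":1},{"translation":[-0.028,0,0],"angular":[0,0,0],"hand":1},{"translation":[0,0,0],"angular":[0,0,7.1],"hand":1},{"translation":[0,0,0],"angular":[0,0,7.1],"hand":1},{"translation":[0,0,0],"angular":[0,0,7.1],"hand":1},{"translation":[0,0,0],"angular":[0,0,7.1],"hand":1},{"translation":[0,0,0],"angular":[0,0,7.1],"hand":1},{"translation":[0,0,0],"angular":[0,0,7.1],"hand":1},{"translation":[0,0,0],"angular":[0,0,7.1],"hand":1}]'>/dev/null
python3 -m handwheel '[{"translation":[0,0,0],"angular":[0,0,7.1],"hand":1},{"translation":[0,0,0],"angular":[0,0,7.1],"hand":1},{"translation":[0,0,0],"angular":[0,0,7.1],"hand":1},{"translation":[0,0,0],"angular":[0,0,7.1],"hand":1},{"translation":[0,0,0],"angular":[0,0,7.1],"hand":1},{"translation":[0,0,0],"angular":[0,0,4.8],"hand":1},{"translation":[0,0,0],"angular":[0,0,0],"hand":1},{"translation":[0,0,0],"angular":[0,0,0],"hand":1}]'>/dev/null
python3 -c "from h import *;stat()"
```

```text
t19.20 p [ 0.5436 -0.0637  0.1423] hy -1.304 z [-0.01  -0.002 -1.   ] q [-0.24  0.3   1.7  -0.01  1.15  1.07] F [-11.1  -4.8   4. ] M [-0.82  2.37 -0.17] w 0.0591 g 99
t20.70 p [ 0.4942 -0.0779  0.143 ] hy -2.874 z [ 0.004 -0.    -1.   ] q [-0.3   0.23  1.8   0.    1.1   2.58] F [-0.   0.1 -2.7] M [ 0.01 -0.04  0.03] w 0.0592 g 98
```

```bash
python3 -m handwheel '[{"translation":[0,-0.01,0],"angular":[0,0,0],"hand":1},{"translation":[0,-0.01,0],"angular":[0,0,0],"hand":1},{"translation":[0,-0.01,0],"angular":[0,0,0],"hand":1},{"translation":[0,-0.005,0],"angular":[0,0,0],"hand":1},{"translation":[0,-0.003,0],"angular":[0,0,0],"hand":1},{"translation":[0,-0.003,0],"angular":[0,0,0],"hand":1},{"translation":[0,0,0],"angular":[0,0,0],"hand":1}]'>/dev/null
python3 -c "from h import *;stat()"
for i in 1 2 3 4; do python3 -m handwheel '[{"translation":[0,-0.001,0],"angular":[0,0,0],"hand":1},{"translation":[0,-0.001,0],"angular":[0,0,0],"hand":1},{"translation":[0,0,0],"angular":[0,0,0],"hand":1}]'>/dev/null
python3 -c "from h import *;stat()"; done
```

```text
t21.28 p [ 0.532  -0.0669  0.1419] hy -2.875 z [-0.002 -0.    -1.   ] q [-0.25  0.29  1.73 -0.    1.13  2.62] F [-1.5  0.1 -2.2] M [-0.37  0.38 -0.02] w 0.0594 g 98
t21.53 p [ 0.5334 -0.0665  0.142 ] hy -2.876 z [-0.001  0.    -1.   ] q [-0.25  0.29  1.72 -0.    1.13  2.62] F [-2.2 -1.5 -2.3] M [-0.26  0.46 -0.09] w 0.0593 g 98
t21.78 p [ 0.5357 -0.0658  0.1422] hy -2.876 z [-0.001  0.    -1.   ] q [-0.25  0.29  1.72  0.    1.13  2.62] F [-1.9 -1.5 -3.8] M [-0.18  0.56 -0.03] w 0.0592 g 98
t22.03 p [ 0.5378 -0.0653  0.1422] hy -2.876 z [-0.  0. -1.] q [-0.25  0.29  1.72  0.    1.13  2.63] F [-3.4 -1.  -3.6] M [-0.23  0.64 -0.1 ] w 0.0588 g 98
t22.28 p [ 0.5396 -0.0648  0.1422] hy -2.876 z [-0.001  0.    -1.   ] q [-0.25  0.3   1.71  0.    1.14  2.63] F [-3.  -1.1 -3.2] M [-0.19  0.66 -0.09] w 0.0589 g 98
```

```bash
for i in 1 2 3; do python3 -m handwheel '[{"translation":[0,-0.001,0],"angular":[0,0,0],"hand":1},{"translation":[0,-0.001,0],"angular":[0,0,0],"hand":1},{"translation":[0,0,0],"angular":[0,0,0],"hand":1},{"translation":[0,0,0],"angular":[0,0,0],"hand":1}]'>/dev/null
python3 -c "from h import *;stat()"; done
```

```text
t22.62 p [ 0.5403 -0.0646  0.1422] hy -2.876 z [-0.003 -0.    -1.   ] q [-0.25  0.3   1.71 -0.    1.14  2.63] F [-6.2 -1.7 -1.4] M [-0.39  1.29 -0.11] w 0.0591 g 99
t22.95 p [ 0.5409 -0.0644  0.1423] hy -2.876 z [-0.006 -0.001 -1.   ] q [-0.24  0.3   1.71 -0.    1.14  2.63] F [-7.9 -2.2  0.3] M [-0.6   1.69 -0.13] w 0.0591 g 99
t23.28 p [ 0.5415 -0.0642  0.1423] hy -2.875 z [-0.009 -0.002 -1.   ] q [-0.24  0.3   1.7  -0.    1.15  2.63] F [-10.8  -4.1   3.2] M [-0.81  2.2  -0.18] w 0.0589 g 99
```

```bash
python3 -m handwheel '[{"translation":[0,-0.001,0],"angular":[0,0,0],"hand":1},{"translation":[0,-0.0002,0],"angular":[0,0,0],"hand":1},{"translation":[0,0,0],"angular":[0,0,0],"hand":1},{"translation":[0,0,0],"angular":[0,0,0],"hand":1},{"translation":[0,0,0],"angular":[0,0,0],"hand":1},{"translation":[0,0,0],"angular":[0,0,0],"hand":1}]'>/dev/null
python3 -c "from h import *;stat()"
python3 -m handwheel '[{"translation":[0,0.015,0],"angular":[0,0,0],"hand":1},{"translation":[0,0.03,0],"angular":[0,0,0],"hand":1},{"translation":[0,0.03,0],"angular":[0,0,0],"hand":1},{"translation":[0,0.03,0],"angular":[0,0,0],"hand":1},{"translation":[0,0.03,0],"angular":[0,0,0],"hand":1},{"translation":[0,0.03,0],"angular":[0,0,0],"hand":1},{"translation":[0,0,0],"angular":[0,0,0],"hand":1}]'>/dev/null
python3 -c "from h import *;stat()"
python3 -m handwheel '[{"translation":[0.025,0.009,0],"angular":[0,0,0],"hand":1},{"translation":[0.028,0.01,0],"angular":[0,0,0],"hand":1},{"translation":[0.028,0.01,0],"angular":[0,0,0],"hand":1},{"translation":[0.028,0.01,0],"angular":[0,0,0],"hand":1},{"translation":[0.028,0.01,0],"angular":[0,0,0],"hand":1},{"translation":[0.028,0.01,0],"angular":[0,0,0],"hand":1},{"translation":[0.028,0.01,0],"angular":[0,0,0],"hand":1},{"translation":[0.028,0.01,0],"angular":[0,0,0],"hand":1},{"translation":[0.027,0.01,0],"angular":[0,0,0],"hand":1},{"translation":[0,0,0],"angular":[0,0,0],"hand":1}]'>/dev/null
python3 -c "from h import *;stat()"
python3 -m handwheel '[{"translation":[0,0,0],"angular":[0,0,7],"hand":1},{"translation":[0,0,0],"angular":[0,0,7],"hand":1},{"translation":[0,0,0],"angular":[0,0,1.5],"hand":1},{"translation":[0,0,0],"angular":[0,0,0],"hand":1},{"translation":[0,0,0],"angular":[0,0,0],"hand":1}]'>/dev/null
python3 -c "from h import *;stat()"
```

```text
t23.78 p [ 0.5418 -0.0641  0.1422] hy -2.875 z [-0.01  -0.002 -1.   ] q [-0.24  0.3   1.7  -0.    1.15  2.64] F [-12.8  -4.3   3.8] M [-0.92  2.39 -0.22] w 0.0593 g 99
t24.37 p [ 0.3835 -0.1061  0.1425] hy -2.878 z [-0.002  0.    -1.   ] q [-0.44  0.09  1.99 -0.    1.07  2.43] F [-0.5  1.1 -2.1] M [ 0.04  0.04 -0.02] w 0.0594 g 98
t25.20 p [ 0.3694 -0.3771  0.1435] hy -2.879 z [ 0.006 -0.01  -1.   ] q [-0.93  0.27  1.75 -0.    1.11  1.95] F [ 1.1 -0.6 -2.4] M [-0.01 -0.04 -0.02] w 0.0591 g 98
t25.62 p [ 0.3681 -0.3696  0.1428] hy 3.138 z [ 0.003 -0.002 -1.   ] q [-0.92  0.26  1.76  0.    1.12  2.22] F [-1.   0.7 -1.9] M [-0.    0.02  0.  ] w 0.0591 g 99
```

```bash
python3 -m handwheel '[{"translation":[0.002,-0.025,0],"angular":[0,0,0],"hand":1},{"translation":[0.002,-0.03,0],"angular":[0,0,0],"hand":1},{"translation":[0.001,-0.03,0],"angular":[0,0,0],"hand":1},{"translation":[0,-0.025,0],"angular":[0,0,0],"hand":1},{"translation":[0,-0.009,0],"angular":[0,0,0],"hand":1},{"translation":[0,0,0],"angular":[0,0,0],"hand":1},{"translation":[0,0,0.015],"angular":[0,0,0],"hand":1},{"translation":[0,0,0.005],"angular":[0,0,0],"hand":1},{"translation":[0,0,0],"angular":[0,0,0],"hand":1}]'>/dev/null
python3 - <<'E'
from h import *;import cv2
stat()
w=manip.get_image("scene")[:,:,::-1][180:290,270:410]
cv2.imwrite("pics/s5.png",cv2.resize(w,None,fx=5,fy=5,interpolation=cv2.INTER_CUBIC))
E
```

```text
t26.37 p [ 0.4836 -0.3734  0.1207] hy 3.136 z [-0.004  0.003 -1.   ] q [-0.77  0.41  1.59 -0.    1.15  2.38] F [-0.5  0.4 -2.7] M [0.07 0.02 0.01] w 0.0589 g 98
```

View pics/s5.png

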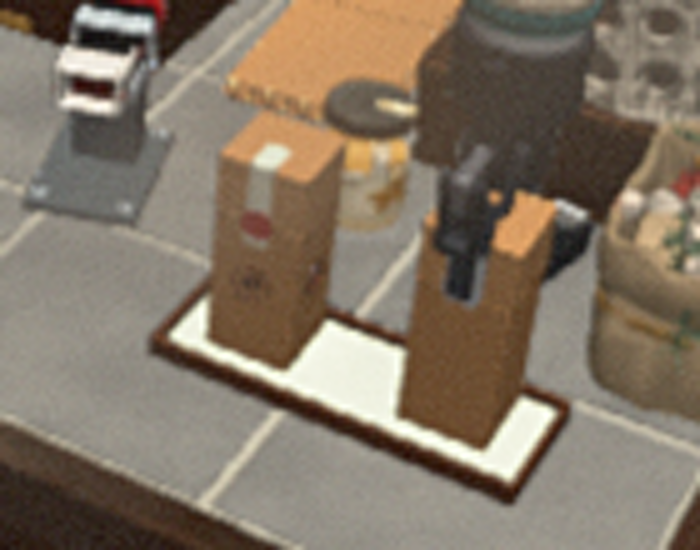

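```bash
python3 -m handwheel '[{"translation":[0,-0.003,0.004],"angular":[0,0,0],"hand":1},{"translation":[0,0,0.003],"angular":[0,0,0],"hand":1},{"translation":[0,0,0],"angular":[0,0,0],"hand":1},{"translation":[0,0,0],"angular":[0,0,0],"hand":1}]'>/dev/null
python3 -c "from h import *;stat()"
for i in 1 2 3 4; do python3 -m handwheel '[{"translation":[0,0,0.001],"angular":[0,0,0],"hand":1},{"translation":[0,0,0],"angular":[0,0,0],"hand":1}]'>/dev/null
python3 -c "from h import *;stat()"; done
```

```text
t26.75 p [ 0.4886 -0.3746  0.1153] hy 3.136 z [-0.  0. -1.] q [-0.77  0.42  1.59  0.    1.14  2.38] F [ 0.2  1.3 -1.2] M [-0.06  0.03  0.  ] w 0.0592 g 98
t26.92 p [ 0.4887 -0.3746  0.1143] hy 3.137 z [ 0. -0. -1.] q [-0.77  0.42  1.59  0.    1.13  2.38] F [ 0.3 -0.4 -2. ] M [ 0.02 -0.04 -0.01] w 0.0591 g 98
t27.08 p [ 0.4887 -0.3745  0.1132] hy 3.137 z [-0.  0. -1.] q [-0.77  0.42  1.59  0.    1.13  2.38] F [-0.6  0.3 -2.8] M [-0.02  0.07  0.01] w 0.0587 g 98
t27.25 p [ 0.4887 -0.3745  0.1121] hy 3.137 z [-0.  0. -1.] q [-0.77  0.42  1.59  0.    1.13  2.38] F [-0.7 -0.7 -1.5] M [-0.05 -0.02 -0.02] w 0.0594 g 98
t27.42 p [ 0.4886 -0.3745  0.1111] hy 3.137 z [-0.  0. -1.] q [-0.77  0.42  1.59  0.    1.13  2.38] F [-0.2 -1.  -1.7] M [ 0.03  0.03 -0.03] w 0.0588 g 98
```

```bash
for i in 1 2 3; do python3 -m handwheel '[{"translation":[0,0,0.0007],"angular":[0,0,0],"hand":1},{"translation":[0,0,0],"angular":[0,0,0],"hand":1},{"translation":[0,0,0],"angular":[0,0,0],"hand":1}]'>/dev/null
python3 -c "from h import *;stat()"; done
```

```text
t27.67 p [ 0.4888 -0.3746  0.1106] hy 3.137 z [ 0.  0. -1.] q [-0.77  0.42  1.59  0.    1.12  2.38] F [ 0.8  0.8 -0.3] M [-0.   -0.01  0.02] w 0.0592 g 99
t27.92 p [ 0.4888 -0.3746  0.1106] hy 3.137 z [ 0. -0. -1.] q [-0.77  0.42  1.6   0.    1.12  2.38] F [0.1 0.9 4.5] M [ 0.15  0.37 -0.02] w 0.0592 g 99
t28.17 p [ 0.4888 -0.3746  0.1105] hy 3.137 z [ 0.001 -0.001 -1.   ] q [-0.77  0.42  1.6   0.    1.12  2.38] F [-1.7  2.1  8. ] M [ 0.28  0.6  -0.01] w 0.0592 g 100
```

```bash
python3 -m handwheel '[{"translation":[0,0,-0.001],"angular":[0,0,0],"hand":1},{"translation":[0,0,0],"angular":[0,0,0],"hand":1},{"translation":[0,0,0],"angular":[0,0,0],"hand":0},{"translation":[0,0,0],"angular":[0,0,0],"hand":0},{"translation":[0,0,0],"angular":[0,0,0],"hand":0},{"translation":[0,0,0],"angular":[0,0,0],"hand":0},{"translation":[0,0,0],"angular":[0,0,0],"hand":0},{"translation":[0,0,0],"angular":[0,0,0],"hand":0}]' 20 >/dev/null
python3 -c "from h import *;stat()"
python3 -m handwheel '[{"translation":[0,0,-0.01],"angular":[0,0,0],"hand":0},{"translation":[0,0,-0.02],"angular":[0,0,0],"hand":0},{"translation":[0,0,-0.03],"angular":[0,0,0],"hand":0},{"translation":[0,0,-0.04],"angular":[0,0,0],"hand":0},{"translation":[0,0.04,0],"angular":[0,0,0],"hand":0},{"translation":[0,0.04,0],"angular":[0,0,0],"hand":0},{"translation":[0,0.04,0],"angular":[0,0,0],"hand":0},{"translation":[0,0.04,0],"angular":[0,0,0],"hand":0},{"translation":[0,0,0],"angular":[0,0,0],"hand":0}]' >/dev/null
python3 - <<'E'
from h import *;import cv2
stat()
w=manip.get_image("scene")[:,:,::-1][180:290,270:410];t=manip.get_image("top")[:,:,::-1][180:230,295:385]
o=np.zeros((600,700,3),np.uint8);o[:330,:420]=cv2.resize(w,None,fx=3,fy=3,interpolation=cv2.INTER_CUBIC);o[335:585,:450]=cv2.resize(t,None,fx=5,fy=5,interpolation=cv2.INTER_CUBIC)
cv2.imwrite("pics/s6.png",o)
E
```

```text
t28.83 p [ 0.4887 -0.3746  0.11  ] hy 3.137 z [ 0.  0. -1.] q [-0.77  0.42  1.6   0.    1.12  2.38] F [ 0.  -0.4  0.4] M [ 0.04  0.01 -0.03] w 0.0853 g 0
t29.58 p [ 0.3223 -0.3723  0.211 ] hy 3.133 z [-0.005  0.001 -1.   ] q [-1.    0.17  1.7  -0.    1.27  2.16] F [ 0.1  0.2 -0.6] M [ 0.07 -0.02 -0.04] w 0.0855 g 0
```

View pics/s6.png

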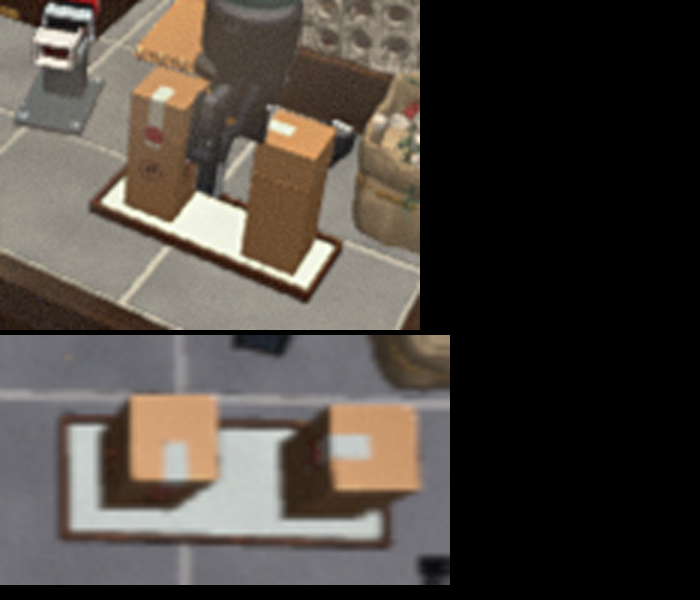

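```bash
python3 -c "
from h import *
print(topray(295+374/5-.4,180+111/5-.4,.158)); print(manip.sign_off())"
```

```text
[ 0.49055758 -0.37478132  0.158     ]
the job is handed in; nothing more can be done
None
```

The carton was pressed on all four sides in order (front, right, back, left), at about 12–13.5 N each by the wrist force sensor. It now stands released, upright and square in the tray's empty end, and the job is handed in. No marks show on it in the camera pictures, so the prints rest on the force and alignment readings.

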